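# Leak-test a respirator filter

### The job

Leak-test the blue-topped respirator filter: set it fully home, stem down, in the tester's nest and let go of it while the lever is still up. Then press the tester's sprung lever down until its pointer is in the green band, never far into the red, and keep it there: finish while still holding the lever in the green. Leave the yellow-topped filter, the spray bottle and the glove carton where they stand.

Things in the scene. Friction and masses are not known exactly. Their poses are not given: they have to be found in the camera images.
- blue_filter: The filter to test: round grey respirator cartridge with a blue top and a blue stripe round its upper edge, about 120 g. Disc 54 mm in diameter and 26 mm thick on a black stem 34 mm in diameter that stands out 12 mm below it; 38 mm high in all. It stands on its stem on the bench, on either of two spots. Origin at the centre of the stem's underside, z up along its axis; the disc lies from z = 12 to 38 mm.
- blue_filter_shoulder (a point): On the blue filter's axis, 12 mm above its origin: centre of the disc's underside (shoulder), which rests on the nest's rim when home.
- yellow_filter: The same cartridge with a yellow top and stripe, standing on the other spot; leave it alone. Origin at the centre of the stem's underside.
- tester: Grey tester fixed to the bench; base 160 x 260 x 35 mm (x, y, z), origin at the centre of its underside, z up; its place and yaw vary. At (0, +65) mm stands the nest. At y = -60 mm is the lever: hinged between two cheeks (tops 110 mm high) at (+70, -60, 95) mm, reaching towards the tester's -x. A square gauge post, 14 mm wide, top 136 mm high, stands at (-68, -106) mm: painted white above 96 mm, green from 80 to 96 mm, red below 80 mm, heights above the bench.
- nest (a point): Centre of the nest's rim, 60 mm above the bench. The nest is an upright aluminium tube 50 mm in outside diameter standing 25 mm above the tester's base; its bore is 38 mm wide and 21 mm deep. Axes as the tester's.
- lever (a joint): Travel of the lever in rad: 0 up at rest (lever slopes 0.25 rad upward to its paddle), growing as it is pressed down, stop at 0.5. At 0.25 it lies level. The pointer is in the green from 0.24 to 0.36 (middle 0.30), in the red above 0.36. A spring always drives it back up: at the paddle it takes about 3 N to start, 8 N at 0.30, 11 N at the stop.
- lever_paddle (a point): Centre of the top face of the lever's black palm paddle (44 mm along the lever, 40 mm across), 140 mm from the hinge; 136 mm above the bench at rest, 95 mm when the lever is at 0.30. An orange pointer on the paddle's side reaches towards the gauge post. It turns with the lever.
- spray_bottle: White bottle, 52 mm in diameter, 150 mm tall, standing; leave it. Origin at the centre of its underside.
- glove_carton: Cardboard carton, 70 x 140 x 60 mm, beyond the tester; leave it. Origin at the centre of its underside.
Things that resemble listed ones, but are neither listed nor needed, are in the scene too. Leave any orange, pink or turquoise look-alike of the blue_filter alone.

How it is judged:
On the way, in this order (a step that is already met when the one before it is completed fails the run):
1. the blue filter is home in the nest and let go, with the lever still up (distance between blue_filter_shoulder and nest below 0.005 m and z of blue_filter_shoulder in the frame of nest below 0.003 m and angle between blue_filter's own z axis and vertical below 0.08 rad and contact force between each of the fingers, the arm and blue_filter below 0.2 N and value of joint lever below 0.08 rad), for 0.3 s.
2. the robot holds the lever in the green band (value of joint lever between 0.24 and 0.36 rad and contact force between any of the fingers, the arm and tester above 1 N), for 0.3 s.
At the end, for the whole second after the job is handed in: Blue filter home in the nest (shoulder within 5 mm of the rim centre, at most 3 mm above it, tilt under 0.08 rad), untouched and still; the robot presses the lever, which stays between 0.24 and 0.36 rad; the other three things within 30 mm of their starts (all of step 2 and distance between blue_filter_shoulder and nest below 0.005 m and z of blue_filter_shoulder in the frame of nest below 0.003 m and angle between blue_filter's own z axis and vertical below 0.08 rad and contact force between each of the fingers, the arm and blue_filter below 0.2 N and linear speed of blue_filter below 0.02 m/s and distance of each of yellow_filter, spray_bottle, glove_carton from where it was at the start of the episode below 0.03 m); the arm keeps its last pose, push and grip.
It fails at once if the lever is pushed far into the red (past 0.40 rad) (value of joint lever above 0.4 rad).
It fails at once if a bystander is shifted more than 30 mm or tipped (distance of any of yellow_filter, spray_bottle, glove_carton from where it was at the start of the episode above 0.03 m or angle between any of yellow_filter, spray_bottle, glove_carton's own z axis and vertical above 0.4 rad).
It also fails if it takes over 51 s, if anything falls off the work surface, if the arm or the gripper's body presses on something with over 40 N, if the wrist force passes 120 N, or if a joint passes its speed limit or range.

### The arm

A 6-joint arm with a two-finger parallel gripper is mounted at the origin on the work surface. World frame = base frame: x ahead of the robot, y to its left, z up, the work surface at z = 0. Lengths are in m, angles in rad, forces in N, time in s.
With the tool pointing down it reaches from about 0.375 to 0.9 m from the base axis. Payload 3.1 kg.
Tool frame: the origin (TCP) lies at the centre of the arm's flange, where the gripper is bolted on; the fingertips stand tip_reach ahead of it and the grasp point (between the pads) lies 164 mm ahead of it (tip_reach is the distance from the TCP to the fingertips, in m); z points along the fingers, y is the direction in which the jaws open and shut (so a half turn about z gives the same grasp; the last joint's range is limited). The gripper opens to 87 mm and grips with 3 to 60 N. Pads are 19 mm wide; open, the fingers measure 117 mm over their backs; the gripper's body (75 mm by 190 mm) begins 51 mm behind the grasp point.
Start: joints at [-1.335, 0.527, 1.433, -0, 1.181, -0.178], TCP at [0.252, -0.572, 0.405] pointing down, gripper open.
Joint ranges: [-3.08, 3.08], [-0.75, 2.2], [0.22, 2.44], [-1.43, 4.57], [0, 2.65], [-2.85, 2.85]. Speed limits (rad/s): [2.79, 2.79, 3.14, 3.14, 3.14, 3.14].

### API

Orientations are given as a unit quaternion [x, y, z, w].
In Python, from rig import get_obs, camera, hand_in, tip_reach gives the robot as it stands. The module is installed in compiled form; this text tells all that it offers.
- The arm moves only by the tool servo_tool, never from a script. Its argument "steps" is one flat list of numbers, 5 for each row, row after row: the finger opening in m, from 0 to 0.087, then the shift along the tool's x, y, z in m, then the turn about the tool's z in rad. A call has 1 to 12 rows; each row is the pose to reach, as a shift and turn from the pose commanded when the call began, along the tool's axes at that moment; what a row does not reach only later rows make up. A row lasts 1/8 s, in which the tool goes at most 62.5 mm and 10.7 degrees, less where a joint would pass 70% of its speed; a pose out of reach is approached as far as the arm can. A call with a gripper value outside its range is refused whole. The fingers move at their own pace and stop on an object; "force" is the grip in N (left out, the last holds). Time passes only in rows, so rows that repeat a pose let the fingers close. It gives the time, the measured TCP pose, the force and the opening at its end, in the units of the state.
- get_obs(): the state, without advancing time (a new reading comes with each control period).
- camera(name): name is "scene" or "top" or "wrist"; returns a dict with "pixels" (420x560x3 uint8, blue, green, red), "vertical_fov" (degrees; the focal length in pixels is half the picture's height over the tangent of half this angle, whatever the lens; pixels are square), "cx", "cy" (the principal point, pixels), "D" ([k1, k2, p1, p2, k3] as OpenCV has them; the pictures are not rectified), "T" (4x4, takes a point from camera to world coordinates). Camera axes: x right, y up, looking along -z (the intrinsics and any distortion apply to the point x, -y, -z); pixel columns grow to the right and rows downward; lengths in m; the calibration is good to about 2 mm. A picture is of the moment at which its call begins. There is no depth.
- hand_in(): hands the job in, once; it reports no verdict.
The state is a dict: "time": time; "q": joint angles; "joint_velocities": joint speeds; "joint_torque": joint torques, N m; "position": TCP position; "tool_rot": TCP orientation; "ft_force": force on the tool from outside, world axes, zero at the start; "moment": the same for the moment, N m; "grip_width": finger opening in m.
Only numpy, scipy, OpenCV 4.12 (cv2) and the standard library are available. Lean on these libraries where they do the work, as an engineer would, in place of code of your own. Each camera call takes 0.05 s, during which the arm holds its last target.

## Working session

There is one attempt and no reset: what is moved stays moved. The work goes in short steps, Python scripts to look and compute and a tool call to move; the robot and the scene stay as the last step left them, time stands still between calls to the robot, and variables do not carry over. Pictures are saved under pics/ and viewed, and the job is handed in when it is done.

Besides the shell and the picture viewer there is one more tool, called after "Emit:" as a command line: name --argument value ..., lists and objects as JSON in quotes. servo_tool: Moves the arm, as the interface text tells. Its arguments: {"type":"object","properties":{"steps":{"type":"array"},"force":{"type":"number"}},"required":["steps"]}

```bash
mkdir -p pics; cat > h.py <<'E'
import numpy as np, cv2
from rig import get_obs, camera, tip_reach
def grab(n,f):
    c=camera(n); cv2.imwrite('pics/'+f,c['pixels']); return c
def K(c):
    f=210/np.tan(np.radians(c['vertical_fov'])/2)
    return np.array([[f,0,c['cx']],[0,f,c['cy']],[0,0,1.]])
def ray(c,uv):
    p=cv2.undistortPoints(np.array([[uv]],float),K(c),np.array(c['D'],float))[0,0]
    T=np.array(c['T']); d=T[:3,:3]@np.array([p[0],-p[1],-1]); return T[:3,3],d
def onz(c,uv,z):
    o,d=ray(c,uv); return o+d*(z-o[2])/d[2]
def proj(c,P):
    T=np.array(c['T']); q=(np.asarray(P,float).reshape(-1,3)-T[:3,3])@T[:3,:3]
    q=q*[1,-1,-1]
    return cv2.projectPoints(q.reshape(-1,1,3),np.zeros(3),np.zeros(3),K(c),np.array(c['D'],float))[0][:,0]
E
python3 - <<'E'
from h import *
import pickle
print(tip_reach if not callable(tip_reach) else tip_reach())
o=get_obs();print(o['time'],o['position'],o['tool_rot'],o['grip_width'])
cs={n:grab(n,n+'0.png') for n in('scene','top','wrist')}
pickle.dump(cs,open('c0.pkl','wb'))
for n,c in cs.items(): print(n,c['vertical_fov'],c['cx'],c['cy'],c['D'],np.round(c['T'],3).tolist())
E
```

```text
0.1822
0.0 [ 0.25182576 -0.57166216  0.40376628] [ 9.78571644e-01  2.05903753e-01 -3.80486142e-05 -1.08621628e-03] 0.08693186623489056
scene 50.605850397617175 279.81609102597423 208.6724492733828 [-0.13257302  0.          0.          0.          0.        ] [[0.173, -0.844, 0.508, 1.116], [0.985, 0.151, -0.085, 0.008], [-0.005, 0.515, 0.857, 0.929], [0.0, 0.0, 0.0, 1.0]]
top 42.17899966200247 288.9677022572923 209.0535819199598 [-0.07127275  0.          0.          0.          0.        ] [[-0.028, 0.998, -0.056, 0.522], [-1.0, -0.029, -0.013, 0.082], [-0.015, 0.055, 0.998, 1.432], [0.0, 0.0, 0.0, 1.0]]
wrist 63.221033702817216 281.4707016890307 212.90884112588114 [-0.06664998  0.          0.          0.          0.        ] [[0.403, 0.882, 0.246, 0.319], [-0.915, 0.389, 0.106, -0.542], [-0.002, -0.268, 0.963, 0.383], [0.0, 0.0, 0.0, 1.0]]
```

View pics/top0.png

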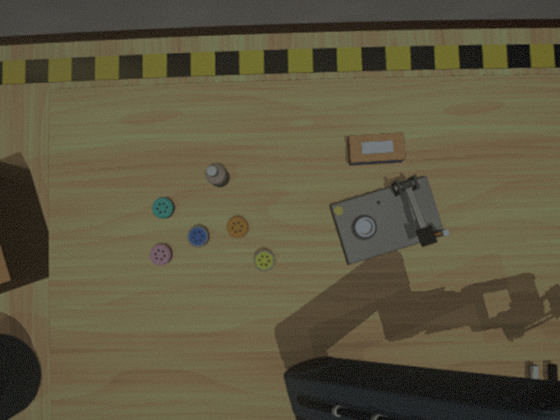

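View pics/scene0.png

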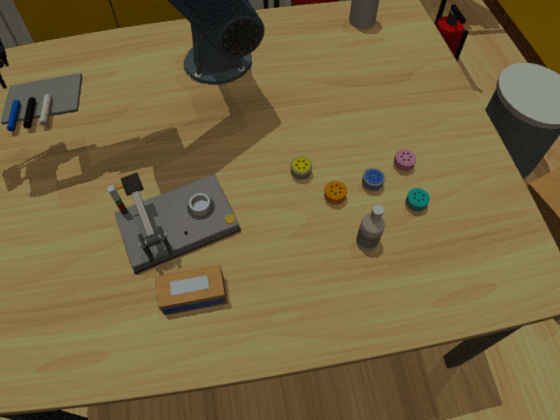

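View pics/wrist0.png

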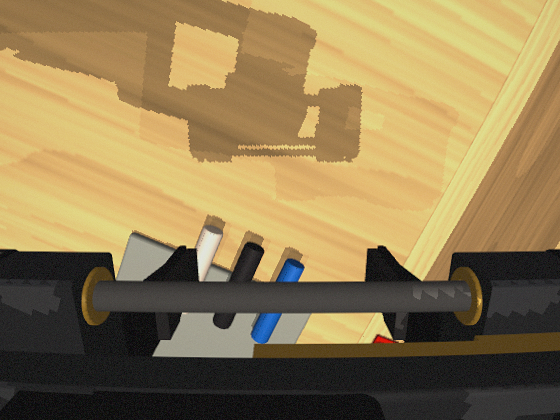

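Filter candidates in the top view: turquoise (163,208), blue (199,236), orange (237,227), pink (161,254) and yellow (264,260). Only the one at (199,236), which is (373,179) in the scene view, has a blue top. I'll enlarge it to confirm, then measure.

```bash
python3 - <<'E'
from h import *
import pickle
cs=pickle.load(open('c0.pkl','rb'))
t,s=cs['top'],cs['scene']
a=cv2.resize(t['pixels'][190:280,140:290],None,fx=4,fy=4,interpolation=cv2.INTER_CUBIC)
b=cv2.resize(s['pixels'][130:260,280:440],None,fx=3,fy=3,interpolation=cv2.INTER_CUBIC)
im=np.zeros((760,600,3),np.uint8); im[:360,:600]=a; im[365:755,:480]=b
cv2.imwrite('pics/crop0.png',cv2.resize(im,(474,600)))
# tester crops
a=cv2.resize(t['pixels'][165:275,320:460],None,fx=4,fy=4,interpolation=cv2.INTER_CUBIC);cv2.imwrite('pics/tt.png',a)
b=cv2.resize(s['pixels'][165:320,100:250],None,fx=3.8,fy=3.8,interpolation=cv2.INTER_CUBIC);cv2.imwrite('pics/ts.png',b)
for c,w,(u0,v0) in((t,'top',None or (199,236)),(s,'scene',(373,179))):
    hsv=cv2.cvtColor(c['pixels'],cv2.COLOR_BGR2HSV)
    m=cv2.inRange(hsv,(105,90,40),(130,255,255))
    n,l,st,ce=cv2.connectedComponentsWithStats(m)
    for i in range(1,n):
        if st[i,4]>40: print(w,st[i],ce[i],onz(c,ce[i],.038))
for nm,uv in dict(teal=(163,208),orange=(237,227),pink=(161,254),yellow=(264,260)).items(): print(nm,onz(t,uv,.038))
print('bottle',onz(t,(212,172),.15),onz(s,(376,211),.15))
print('nest',onz(t,(364.5,227.5),.06),onz(s,(200.5,204),.06))
E
```

```text
top [189 228  17  17 209] [197.0861244  236.01435407] [0.53701025 0.33821909 0.038     ]
scene [  7 100  13  31 228] [ 13.05263158 114.92982456] [ 0.14002939 -0.60938259  0.038     ]
scene [365 169  18  15 206] [373.61165049 176.10679612] [0.536151   0.33971905 0.038     ]
scene [163 302  44  11 141] [183.90070922 306.95744681] [ 0.78881632 -0.14303995  0.038     ]
teal [0.61165967 0.42553577 0.038     ]
orange [0.5573265  0.23481334 0.038     ]
pink [0.49325237 0.43268093 0.038     ]
yellow [0.47110382 0.16766007 0.038     ]
bottle [0.68676805 0.27916596 0.15      ] [0.69434661 0.27817389 0.15      ]
nest [ 0.54640858 -0.08886465  0.06      ] [ 0.55614864 -0.08433797  0.06      ]
```

View pics/crop0.png

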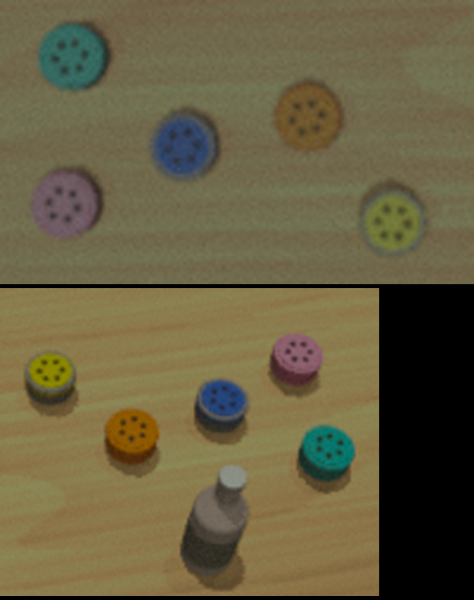

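View pics/tt.png

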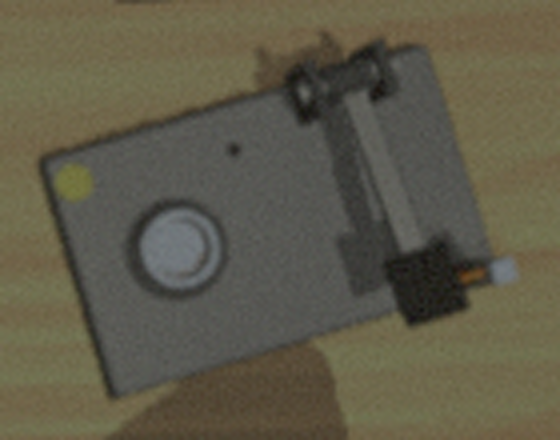

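View pics/ts.png

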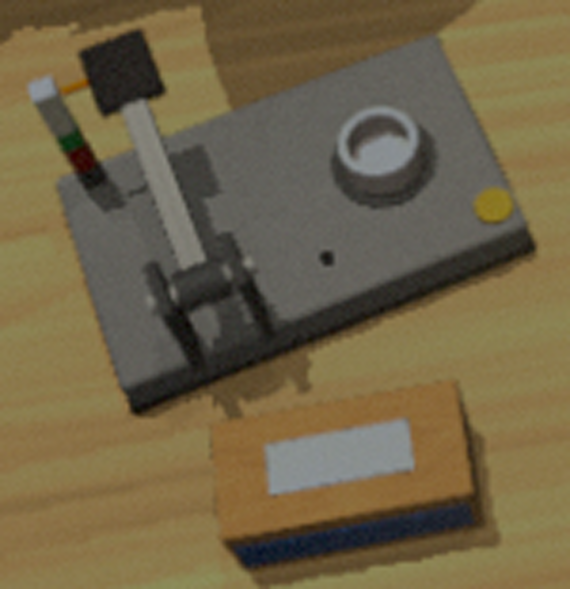

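The crop confirms it: the middle filter is grey-bodied with a blue top and stripe, and the look-alikes are coloured all over. Next I'll get the tester yaw and plan a look at the nest from the wrist.

```bash
cat >> h.py <<'E'
from scipy.spatial.transform import Rotation as R
def plan(p,ya=None):
    """shift & turn to bring TCP to p with tool y at world angle ya"""
    o=get_obs(); M=R.from_quat(o['tool_rot']).as_matrix()
    a=np.arctan2(M[1,1],M[0,1]); 
    d=M.T@(np.array(p)-o['position'])
    tr=0 if ya is None else -((ya-a+np.pi/2)%np.pi-np.pi/2) 
    print('t',o['time'],'pos',o['position'].round(4) if hasattr(o['position'],'round') else o['position'],'yang',round(a,4),'shift',d.round(4),'turn',round(tr,4),'(alt',round(tr+np.pi,3),round(tr-np.pi,3),')','F',np.round(o['ft_force'],2),'w',o['grip_width'])
E
python3 - <<'E'
from h import *
import pickle
cs=pickle.load(open('c0.pkl','rb'));t=cs['top'];s=cs['scene']
cr=[(42,160),(420,48),(112,395),(490,275)]
P=[onz(t,(u/4+320,v/4+165),.035)[:2] for u,v in cr];print(np.round(P,3))
cr=[(530,240),(437,40),(130,388),(62,185)]
Q=[onz(s,(u/3.8+100,v/3.8+165),.035)[:2] for u,v in cr];print(np.round(Q,3))
an=lambda a,b:np.arctan2(*(a-b)[::-1])
print(an(P[0],P[2]),an(P[0],P[1])-np.pi/2,an(P[2],P[3])-np.pi/2,an(Q[0],Q[1]),an(Q[0],Q[2])-np.pi/2,an(Q[1],Q[3])-np.pi/2)
plan([.572,-.157,.404],.29)
E
```

```text
[[ 0.607 -0.007]
 [ 0.673 -0.253]
 [ 0.455 -0.047]
 [ 0.525 -0.292]]
[[ 0.621 -0.004]
 [ 0.464 -0.045]
 [ 0.678 -0.247]
 [ 0.531 -0.29 ]]
0.2576253254075323 0.25943157356620605 0.27582078760278583 0.25514557760833617 0.22977433830223704 0.2692088278813354
t 0.15 pos [ 0.2518 -0.5717  0.404 ] yang -1.156 shift [ 0.4602 -0.2505  0.0005] turn -1.446 (alt 1.696 -4.588 ) F [-0.77  0.11  0.53] w 0.08698031732244313
```

Emit:
servo_tool --steps '[0.087, 0.46, -0.25, 0, -1.416, 0.087, 0.46, -0.25, 0, -1.416, 0.087, 0.46, -0.25, 0, -1.416, 0.087, 0.46, -0.25, 0, -1.416, 0.087, 0.46, -0.25, 0, -1.416, 0.087, 0.46, -0.25, 0, -1.416, 0.087, 0.46, -0.25, 0, -1.416, 0.087, 0.46, -0.25, 0, -1.416, 0.087, 0.46, -0.25, 0, -1.416, 0.087, 0.46, -0.25, 0, -1.416, 0.087, 0.46, -0.25, 0, -1.416, 0.087, 0.46, -0.25, 0, -1.416]'

```text
time: 1.65
position: [0.5715, -0.159, 0.4047]
tool_rot: [0.61, 0.792, -0.0, -0.0]
ft_force: [0.1, 0.1, 0.5]
grip_width: 0.0869
```

```bash
python3 - <<'E'
from h import *
import pickle
c=grab('wrist','w1.png'); pickle.dump(c,open('w1.pkl','wb'))
plan([.572,-.157,.404],.26)
E
```

```text
t 1.7 pos [ 0.5715 -0.159   0.4048] yang 0.2579 shift [0.0018 0.001  0.0008] turn -0.0021 (alt 3.14 -3.144 ) F [-0.24 -0.62  0.46] w 0.08683371767510008
```

View pics/w1.png

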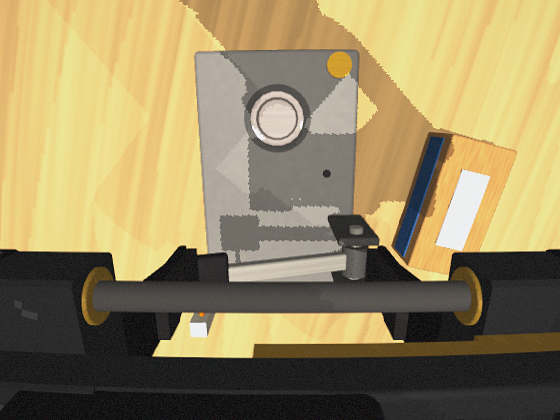

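The wrist view shows the nest ring at about (276,118) and the base's far edge from (195,53) to (358,51). The paddle is hidden behind the fingers.

```bash
python3 - <<'E'
from h import *
import pickle
c=pickle.load(open('w1.pkl','rb'));cs=pickle.load(open('c0.pkl','rb'))
g=cv2.cvtColor(c['pixels'],cv2.COLOR_BGR2GRAY)
sub=g[75:165,235:320]
m=(sub>165).astype(np.uint8)
ct=max(cv2.findContours(m,cv2.RETR_EXTERNAL,cv2.CHAIN_APPROX_NONE)[0],key=cv2.contourArea)
e=cv2.fitEllipse(cv2.convexHull(ct));print(e)
uv=(e[0][0]+235,e[0][1]+75);print(uv,onz(c,uv,.06))
v=cv2.resize(c['pixels'][40:180,185:370],None,fx=4,fy=4);cv2.ellipse(v,((e[0][0]+50)*4,(e[0][1]+35)*4),(e[1][0]*4,e[1][1]*4),e[2],(0,255,0),1) if 0 else cv2.ellipse(v,(((e[0][0]+50)*4,(e[0][1]+35)*4),(e[1][0]*4,e[1][1]*4),e[2]),(0,255,0),1)
cv2.imwrite('pics/w1c.png',v)
A,B=onz(c,(195,53),.035),onz(c,(358,51),.035);print(A,B,np.linalg.norm(A-B),np.arctan2(*(B-A)[1::-1]))
t=cs['top'];s=cs['scene']
for n,cc in(('w',c),('t',t),('s',s)): print(n,proj(cc,[.551,-.087,.06]))
E
```

```text
((41.59443283081055, 43.01964569091797), (52.56082534790039, 53.57966995239258), 7.57436466217041)
(276.59443283081055, 118.01964569091797) [ 0.54772994 -0.088541    0.06      ]
[ 0.45643739 -0.0492938   0.035     ] [ 0.60664131 -0.0080051   0.035     ] 0.15577540244011073 0.26825860001641844
w [[280.45834939 117.28482975]]
t [[363.69698029 225.69851103]]
s [[199.18106261 202.30953183]]
```

View pics/w1c.png

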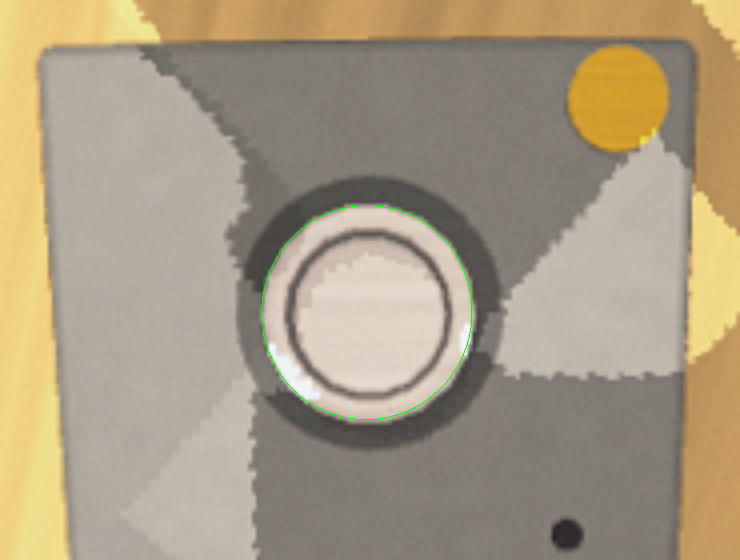

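```bash
python3 - <<'E'
from h import *
plan([.5603,.2685,.383],.265)
E
```

```text
t 1.7 pos [ 0.5715 -0.159   0.4048] yang 0.2579 shift [0.4163 0.0982 0.0217] turn -0.0071 (alt 3.135 -3.149 ) F [-0.24 -0.62  0.46] w 0.08683371767510008
```

Emit:
servo_tool --steps '[0.087, 0.416, 0.098, 0.022, 0, 0.087, 0.416, 0.098, 0.022, 0, 0.087, 0.416, 0.098, 0.022, 0, 0.087, 0.416, 0.098, 0.022, 0, 0.087, 0.416, 0.098, 0.022, 0, 0.087, 0.416, 0.098, 0.022, 0, 0.087, 0.416, 0.098, 0.022, 0, 0.087, 0.416, 0.098, 0.022, 0, 0.087, 0.416, 0.098, 0.022, 0, 0.087, 0.416, 0.098, 0.022, 0]'

```text
time: 2.95
position: [0.5603, 0.2677, 0.3828]
tool_rot: [0.61, 0.792, -0.0, 0.0]
ft_force: [-0.3, -0.6, -0.4]
grip_width: 0.0872
```

```bash
cat >> h.py <<'E'
def blue(c,z,name,box=None):
    hsv=cv2.cvtColor(c['pixels'],cv2.COLOR_BGR2HSV)
    m=cv2.inRange(hsv,(100,110,40),(130,255,255))
    m=cv2.morphologyEx(m,cv2.MORPH_CLOSE,np.ones((5,5),np.uint8))
    if box is not None:
        k=np.zeros_like(m);k[box[1]:box[3],box[0]:box[2]]=255;m&=k
    ct=max(cv2.findContours(m,cv2.RETR_EXTERNAL,cv2.CHAIN_APPROX_NONE)[0],key=cv2.contourArea)
    e=cv2.fitEllipse(cv2.convexHull(ct))
    v=c['pixels'].copy();cv2.ellipse(v,e,(0,255,0),1);cv2.imwrite('pics/'+name,v)
    p=onz(c,e[0],z);print('ell',np.round(e[0],1),np.round(e[1],1),'->',p.round(4));return p
E
python3 - <<'E'
from h import *
c=camera('wrist');p=blue(c,.038,'b1.png')
plan([p[0],p[1],.189],.265)
E
```

```text
ell [277.2 118.4] [52.7 54.1] -> [0.5373 0.3379 0.038 ]
t 3.0 pos [0.5603 0.2677 0.3829] yang 0.2574 shift [ 0.0738 -0.0043  0.1939] turn -0.0076 (alt 3.134 -3.149 ) F [-0.12  0.02  0.  ] w 0.0871607191197286
```

View pics/b1.png

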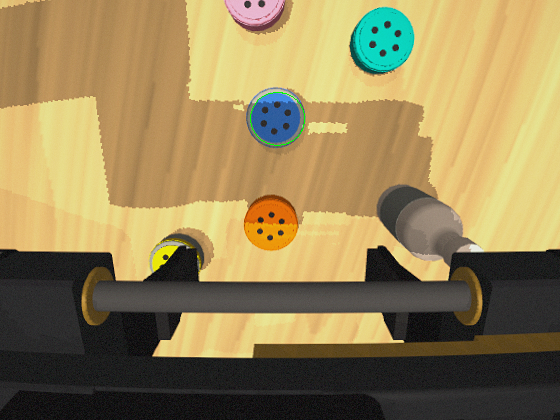

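The blue top is at (277,118) and the bottle is clear to the right. I'll go above it, descend and grip.

Emit:
servo_tool --steps '[0.087, 0.06, -0.0045, 0.02, 0, 0.087, 0.074, -0.0045, 0.06, 0, 0.087, 0.074, -0.0045, 0.11, 0, 0.087, 0.074, -0.0045, 0.15, 0, 0.087, 0.074, -0.0045, 0.18, 0, 0.087, 0.074, -0.0045, 0.194, 0, 0.087, 0.074, -0.0045, 0.194, 0, 0.05, 0.074, -0.0045, 0.194, 0, 0.05, 0.074, -0.0045, 0.194, 0, 0.05, 0.074, -0.0045, 0.194, 0, 0.05, 0.074, -0.0045, 0.194, 0]' --force 15

```text
time: 4.38
position: [0.5365, 0.3399, 0.1893]
tool_rot: [0.609, 0.793, 0.0, 0.0]
ft_force: [-0.5, 0.0, 0.9]
grip_width: 0.0555
```

```bash
python3 - <<'E'
from h import *
c=grab('wrist','g1.png')
plan([.56,.2677,.383])
E
```

```text
t 4.425 pos [0.5364 0.3398 0.1891] yang 0.2602 shift [-0.0758  0.0042 -0.1939] turn 0 (alt 3.142 -3.142 ) F [-0.95  0.08  2.67] w 0.053722069986629
```

View pics/g1.png

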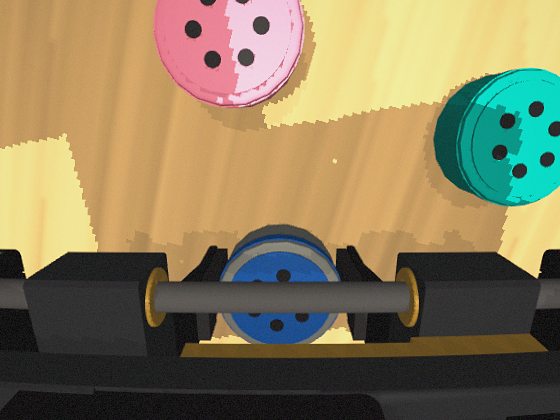

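The filter is held at width 53.7 mm. I'll release it and look again from the same standoff, to calibrate the jaw centre against the camera, since the nest clearance is only 2 mm.

Emit:
servo_tool --steps '[0.05, 0, 0, 0, 0, 0.05, 0, 0, 0, 0, 0.087, 0, 0, 0, 0, 0.087, 0, 0, 0, 0, 0.087, 0, 0, 0, 0, 0.087, 0, 0, -0.06, 0, 0.087, -0.03, 0, -0.12, 0, 0.087, -0.076, 0.004, -0.18, 0, 0.087, -0.076, 0.004, -0.194, 0, 0.087, -0.076, 0.004, -0.194, 0, 0.087, -0.076, 0.004, -0.194, 0]'

```text
time: 5.8
position: [0.5593, 0.2675, 0.3815]
tool_rot: [0.609, 0.793, -0.001, -0.001]
ft_force: [-0.6, -0.0, -0.3]
grip_width: 0.0873
```

```bash
python3 - <<'E'
from h import *
c=camera('wrist');p=blue(c,.038,'b2.png')
o=get_obs();M=R.from_quat(o['tool_rot']).as_matrix()
print('cam filter in tool',(M.T@(p-o['position'])).round(4))
g=np.array([.5364,.3398,.1891]); print('grasp TCP minus cam in tool',(M.T@(g-p)).round(4))
plan([.5364,.3398,.189],.265)
E
```

```text
ell [279.6 117. ] [50.6 55.4] -> [0.5373 0.3394 0.038 ]
cam filter in tool [ 0.0749 -0.0014  0.343 ]
grasp TCP minus cam in tool [ 0.0007 -0.0013 -0.1511]
t 5.85 pos [0.5591 0.2677 0.381 ] yang 0.2605 shift [ 0.0755 -0.0027  0.192 ] turn -0.0045 (alt 3.137 -3.146 ) F [-0.01  0.3  -0.13] w 0.08703552621618896
```

```bash
python3 - <<'E'
import cv2
cv2.imwrite('pics/b2c.png',cv2.resize(cv2.imread('pics/b2.png')[70:170,220:340],None,fx=5,fy=5))
E
```

```text
(no output)
```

View pics/b2c.png

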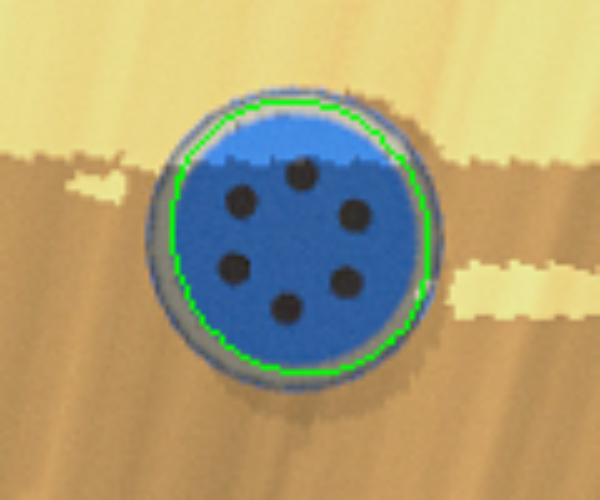

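The blue-only fit slipped slightly. Read from the crop, the circle's centre is about (278.9,117.5), so the jaw-to-camera offset is under 1.2 mm. I'll regrasp, lift and carry.

Emit:
servo_tool --steps '[0.087, 0.06, -0.0027, 0.02, 0, 0.087, 0.0755, -0.0027, 0.06, 0, 0.087, 0.0755, -0.0027, 0.11, 0, 0.087, 0.0755, -0.0027, 0.15, 0, 0.087, 0.0755, -0.0027, 0.18, 0, 0.087, 0.0755, -0.0027, 0.192, 0, 0.087, 0.0755, -0.0027, 0.192, 0, 0.05, 0.0755, -0.0027, 0.192, 0, 0.05, 0.0755, -0.0027, 0.192, 0, 0.05, 0.0755, -0.0027, 0.192, 0, 0.05, 0.0755, -0.0027, 0.192, 0, 0.05, 0.0755, -0.0027, 0.192, 0]' --force 20

```text
time: 7.35
position: [0.5378, 0.3396, 0.1912]
tool_rot: [0.609, 0.793, -0.0, -0.0]
ft_force: [-1.3, -1.3, 4.3]
grip_width: 0.0534
```

```bash
python3 - <<'E'
from h import *
plan([.5468,-.0876,.30],.265)
E
```

```text
t 7.35 pos [0.5378 0.3396 0.1912] yang 0.2599 shift [-0.4151 -0.1011 -0.1088] turn -0.0051 (alt 3.137 -3.147 ) F [-1.26 -1.25  4.28] w 0.05335216280547307
```

Emit:
servo_tool --steps '[0.05, 0, 0, -0.05, 0, 0.05, 0, 0, -0.1, 0, 0.05, -0.05, -0.012, -0.13, 0, 0.05, -0.1, -0.024, -0.14, 0, 0.05, -0.155, -0.038, -0.14, 0, 0.05, -0.21, -0.051, -0.14, 0, 0.05, -0.265, -0.064, -0.14, 0, 0.05, -0.32, -0.078, -0.14, 0, 0.05, -0.37, -0.09, -0.13, 0, 0.05, -0.405, -0.099, -0.12, 0, 0.05, -0.415, -0.101, -0.109, 0, 0.05, -0.415, -0.101, -0.109, 0]'

```text
time: 8.85
position: [0.5466, -0.0875, 0.2987]
tool_rot: [0.61, 0.792, -0.0, -0.001]
ft_force: [-0.7, 0.0, -1.1]
grip_width: 0.0534
```

```bash
python3 - <<'E'
from h import *
plan([.5468,-.0876,.237],.265)
grab('wrist','w3.png');grab('scene','s3.png');grab('top','t3.png')
a=cv2.imread('pics/s3.png')[130:280,90:270]
cv2.imwrite('pics/s3c.png',cv2.resize(a,None,fx=4,fy=4))
E
```

```text
t 8.85 pos [ 0.5466 -0.0875  0.2987] yang 0.2586 shift [-0.0003  0.0003  0.0617] turn -0.0064 (alt 3.135 -3.148 ) F [-0.69  0.04 -1.05] w 0.05340044834528735
```

View pics/w3.png

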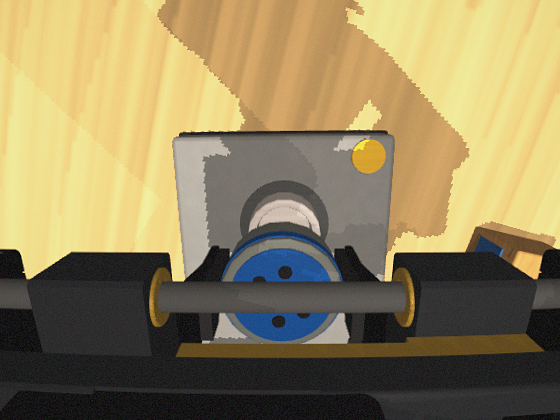

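View pics/s3c.png

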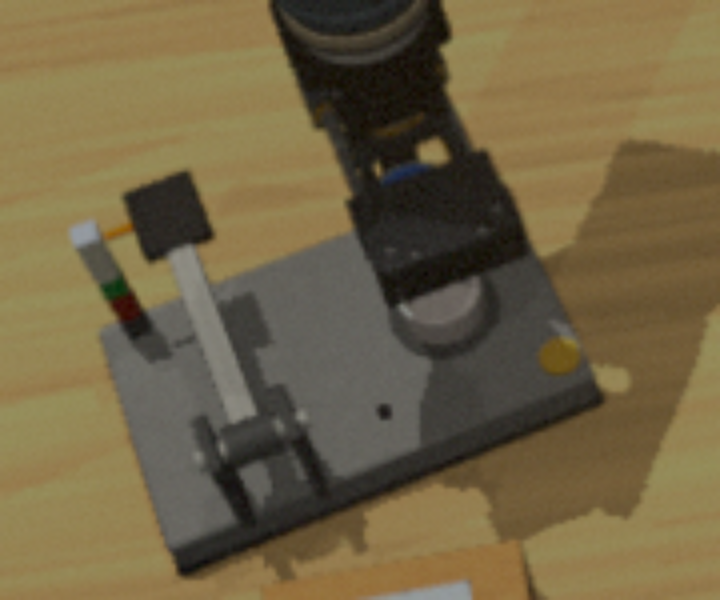

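```bash
python3 - <<'E'
from h import *
c=camera('wrist')
print(proj(c,[[.5477,-.0885,.06],[.5477-.025*.966,-.0885-.025*.26,.06],[.5477+.025*.966,-.0885+.025*.26,.06]]).round(1))
p=get_obs()['position'];print(proj(c,[p[0]+.0003+.0006,p[1]-.0011,p[2]-.151]).round(1))
cv2.imwrite('pics/w4.png',cv2.resize(c['pixels'][160:350,200:370],None,fx=4,fy=4)[:600])
E
```

```text
[[282.  234.8]
 [245.3 234.8]
 [318.8 234.7]]
[[283.6 300.1]]
```

View pics/w4.png

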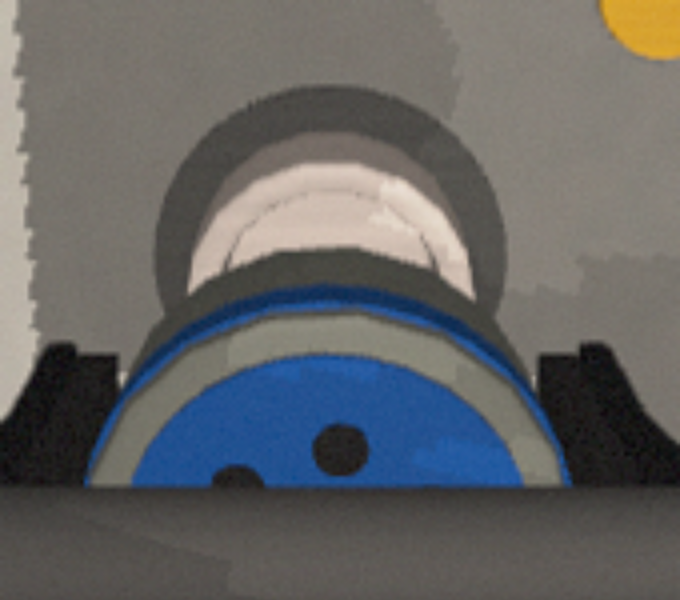

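Nest and filter axes agree within about 0.5 mm across the jaws. Descending with a small correction.

Emit:
servo_tool --steps '[0.05, 0, 0.0005, 0.015, 0, 0.05, 0, 0.0005, 0.028, 0, 0.05, 0, 0.0005, 0.035, 0, 0.05, 0, 0.0005, 0.041, 0, 0.05, 0, 0.0005, 0.046, 0, 0.05, 0, 0.0005, 0.05, 0, 0.05, 0, 0.0005, 0.053, 0, 0.05, 0, 0.0005, 0.056, 0, 0.05, 0, 0.0005, 0.056, 0]'

```text
time: 10.18
position: [0.5474, -0.0872, 0.2436]
tool_rot: [0.609, 0.793, -0.0, -0.0]
ft_force: [-0.3, 0.3, -2.1]
grip_width: 0.0537
```

```bash
python3 - <<'E'
from h import *
plan([.5468,-.0876,.239],.265)
grab('wrist','w5.png')
E
```

```text
t 10.175 pos [ 0.5474 -0.0872  0.2436] yang 0.26 shift [-0.0002 -0.0007  0.0046] turn -0.005 (alt 3.137 -3.147 ) F [-0.28  0.32 -2.05] w 0.05370659070813394
```

View pics/w5.png

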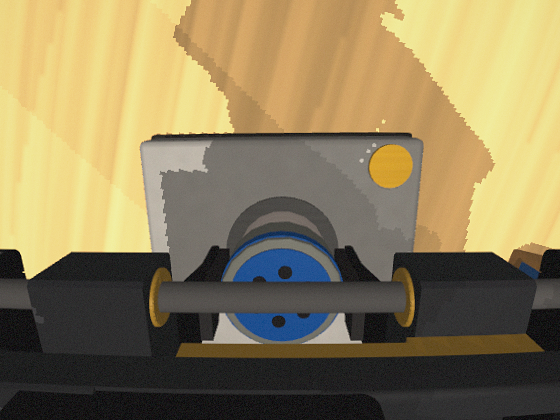

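The stem is inside the bore with no contact load. I'll lower the last few millimetres.

Emit:
servo_tool --steps '[0.05, 0, 0, 0.002, 0, 0.05, 0, 0, 0.004, 0, 0.05, 0, 0, 0.0055, 0, 0.05, 0, 0, 0.0055, 0]'

```text
time: 10.72
position: [0.5475, -0.0872, 0.2391]
tool_rot: [0.609, 0.793, -0.0, 0.0]
ft_force: [-0.4, 0.5, 5.3]
grip_width: 0.0533
```

5 N at the expected height suggests the shoulder is on the rim. Releasing.

Emit:
servo_tool --steps '[0.087, 0, 0, 0, 0, 0.087, 0, 0, 0, 0, 0.087, 0, 0, 0, 0, 0.087, 0, 0, 0, 0, 0.087, 0, 0, -0.03, 0, 0.087, 0, 0, -0.07, 0, 0.087, -0.04, 0, -0.12, 0, 0.087, -0.075, 0, -0.165, 0, 0.087, -0.075, 0, -0.165, 0, 0.087, -0.075, 0, -0.165, 0]'

```text
time: 11.98
position: [0.566, -0.1594, 0.4025]
tool_rot: [0.61, 0.793, -0.0, -0.001]
ft_force: [-0.8, -0.5, -0.8]
grip_width: 0.0869
```

```bash
python3 - <<'E'
from h import *
c=camera('wrist');p=blue(c,.086,'w6.png')
s=grab('scene','s6.png');q=blue(s,.086,'s6b.png',(150,150,260,260))
cv2.imwrite('pics/s6c.png',cv2.resize(s['pixels'][150:280,90:270],None,fx=4,fy=4))
print(proj(c,[.5477,-.0885,.086]),proj(s,[.5477,-.0885,.086]))
plan([.5474,-.087,.4])
E
```

```text
ell [282.8 118.8] [64.6 65.7] -> [ 0.5474 -0.0878  0.086 ]
ell [197.4 196.9] [18.7 20.6] -> [ 0.5528 -0.087   0.086 ]
[[282.88665884 119.82181386]] [[196.58974986 195.15056801]]
t 12.075 pos [ 0.5659 -0.1587  0.4014] yang 0.2607 shift [0.074  0.0006 0.0016] turn 0 (alt 3.142 -3.142 ) F [-0.26 -0.2  -0.54] w 0.08688475473002931
```

View pics/w6.png

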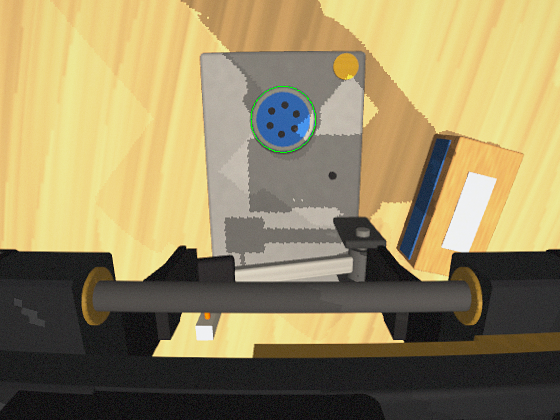

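View pics/s6c.png

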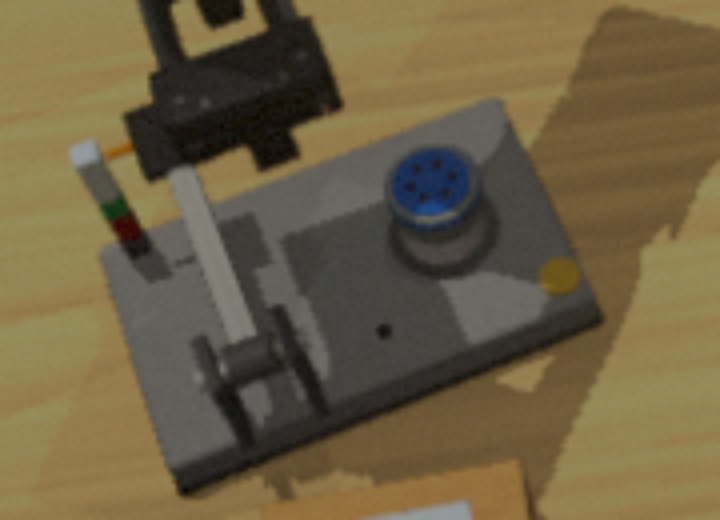

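The filter is seated: in the wrist view it sits at (283,119), and the predicted nest axis projects to (283,120). The lever is still up. Now I'll locate the paddle.

```bash
python3 - <<'E'
from h import *
import pickle
cs=pickle.load(open('c0.pkl','rb'))
print(onz(cs['top'],(427,235.7),.136),onz(cs['scene'],(100+121/3.8,165+74/3.8),.136))
a=.263;x=np.array([np.cos(a),np.sin(a)]);y=np.array([-x[1],x[0]]);C=np.array([.5475,-.088])-.065*y
print('rest',C-.064*x-.06*y,'pressed',C-.07*x-.06*y)
p=C-.070*x-.06*y;plan([p[0],p[1],.34],.263)
E
```

```text
[ 0.52120333 -0.22773782  0.136     ] [ 0.52775345 -0.22255767  0.136     ]
rest [ 0.518198   -0.22534043] pressed [ 0.51240431 -0.2269003 ]
t 12.075 pos [ 0.5659 -0.1587  0.4014] yang 0.2607 shift [-0.0523 -0.0691  0.0615] turn -0.0023 (alt 3.139 -3.144 ) F [-0.26 -0.2  -0.54] w 0.08688475473002931
```

Emit:
servo_tool --steps '[0.0, -0.02, -0.03, 0, 0, 0.0, -0.052, -0.067, 0, 0, 0.0, -0.052, -0.067, 0.02, 0, 0.0, -0.052, -0.067, 0.04, 0, 0.0, -0.052, -0.067, 0.06, 0, 0.0, -0.052, -0.067, 0.06, 0, 0.0, -0.052, -0.067, 0.06, 0, 0.0, -0.052, -0.067, 0.06, 0]'

```text
time: 13.08
position: [0.5157, -0.2271, 0.3439]
tool_rot: [0.609, 0.793, 0.0, 0.001]
ft_force: [-0.0, 0.2, 0.3]
grip_width: 0.0152
```

```bash
python3 - <<'E'
from h import *
plan([.5124,-.2269,.277],.263)
s=grab('scene','s7.png');cv2.imwrite('pics/s7c.png',cv2.resize(s['pixels'][130:260,80:240],None,fx=4,fy=4))
grab('wrist','w7.png')
E
```

```text
t 13.075 pos [ 0.5157 -0.2271  0.3439] yang 0.2605 shift [ 0.0011 -0.0031  0.0669] turn -0.0025 (alt 3.139 -3.144 ) F [-0.02  0.17  0.27] w 0.01523788343758033
```

View pics/s7c.png

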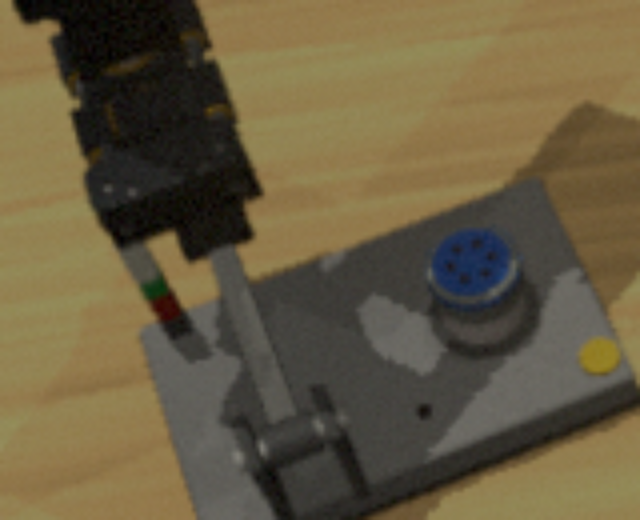

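View pics/w7.png

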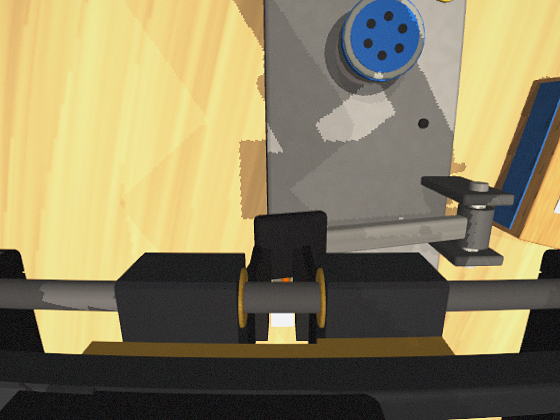

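The closed fingers are over the paddle. Pressing gradually.

Emit:
servo_tool --steps '[0.0, 0.001, -0.002, 0.01, 0, 0.0, 0.001, -0.002, 0.02, 0, 0.0, 0.001, -0.002, 0.028, 0, 0.0, 0.001, -0.002, 0.035, 0, 0.0, 0.001, -0.002, 0.042, 0, 0.0, 0.001, -0.002, 0.048, 0, 0.0, 0.001, -0.002, 0.054, 0, 0.0, 0.001, -0.002, 0.059, 0, 0.0, 0.001, -0.002, 0.063, 0, 0.0, 0.001, -0.002, 0.063, 0, 0.0, 0.001, -0.002, 0.063, 0]'

```text
time: 14.55
position: [0.5126, -0.2269, 0.2803]
tool_rot: [0.609, 0.793, -0.001, -0.001]
ft_force: [-5.3, -1.5, 6.8]
grip_width: 0.0006
```

```bash
python3 - <<'E'
from h import *
plan([.5124,-.2269,.277],.263)
s=grab('scene','s8.png');cv2.imwrite('pics/s8c.png',cv2.resize(s['pixels'][150:260,80:220],None,fx=5,fy=5))
grab('wrist','w8.png');grab('top','t8.png')
E
```

```text
t 14.55 pos [ 0.5126 -0.2269  0.2803] yang 0.2605 shift [ 0.0001 -0.0002  0.0033] turn -0.0025 (alt 3.139 -3.144 ) F [-5.28 -1.49  6.8 ] w 0.0006032414910051616
```

View pics/s8c.png

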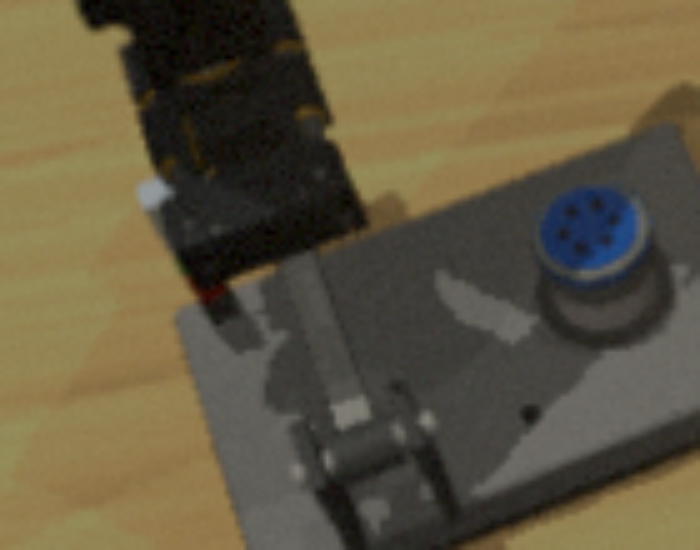

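View pics/w8.png

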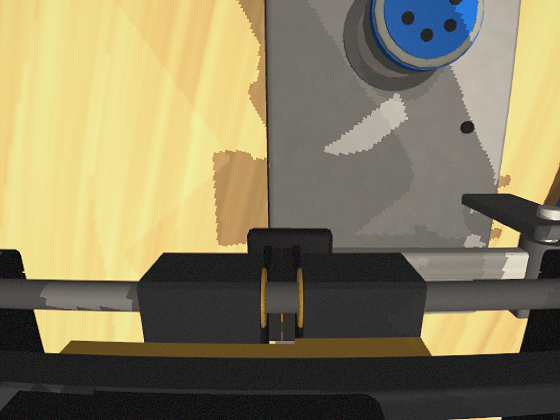

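Emit:
servo_tool --steps '[0.0, 0, 0, 0.001, 0, 0.0, 0, 0, 0.002, 0, 0.0, 0, 0, 0.002, 0, 0.0, 0, 0, 0.002, 0, 0.0, 0, 0, 0.002, 0]'

```text
time: 15.32
position: [0.5126, -0.2269, 0.2784]
tool_rot: [0.609, 0.793, -0.001, -0.001]
ft_force: [-5.0, -1.9, 7.2]
grip_width: 0.0004
```

```bash
python3 - <<'E'
from h import *
plan([.5124,-.2269,.277],.263)
c=grab('wrist','w9.png')
a=.263;x=np.array([np.cos(a),np.sin(a)]);y=np.array([-x[1],x[0]]);C=np.array([.5475,-.088])-.065*y
def pt(th,r,yy):
    b=.25-th; X=.07-r*np.cos(b)+.007*np.sin(b); Z=.095+r*np.sin(b)+.007*np.cos(b)
    return [*(C+X*x+(-.06+yy)*y),Z]
for th in(.2,.24,.27,.30,.33,.36,.4):
    q=proj(c,[pt(th,.162,.02),pt(th,.118,.02)]).round(1);print(th,q.tolist(),'w',q[1,0]-q[0,0])
cv2.imwrite('pics/w9c.png',cv2.resize(c['pixels'][210:300,220:360],None,fx=5,fy=5))
s=grab('scene','s9.png');blue(s,.086,'s9b.png',(150,150,260,260))
E
```

```text
t 15.325 pos [ 0.5126 -0.2269  0.2784] yang 0.2605 shift [ 0.0001 -0.0002  0.0014] turn -0.0025 (alt 3.139 -3.144 ) F [-4.97 -1.92  7.15] w 0.0003810469064937088
0.2 [[235.5, 239.2], [330.3, 237.4]] w 94.80000000000001
0.24 [[236.3, 234.6], [328.1, 234.1]] w 91.80000000000001
0.27 [[237.2, 231.3], [326.7, 231.7]] w 89.5
0.3 [[238.3, 228.3], [325.7, 229.5]] w 87.39999999999998
0.33 [[239.7, 225.4], [324.9, 227.3]] w 85.19999999999999
0.36 [[241.2, 222.6], [324.3, 225.2]] w 83.10000000000002
0.4 [[243.6, 219.2], [323.9, 222.5]] w 80.29999999999998
ell [197.4 197. ] [19.  20.7] -> [ 0.5531 -0.0871  0.086 ]
```

View pics/w9c.png

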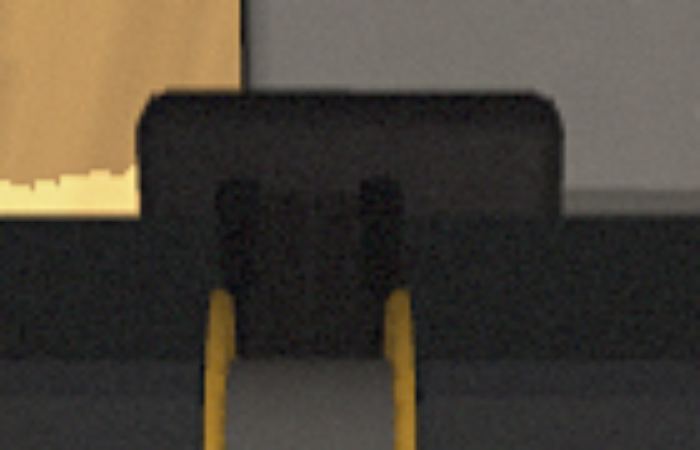

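Tip height 96 mm puts the lever at about 0.29. The paddle edge in the wrist view at row 228 gives about 0.30, and 7.2 N vertical fits the green. The filter is unchanged in the scene view. Last check of the bystanders, then hand in.

```bash
python3 - <<'E'
from h import *
import pickle
from rig import hand_in
s0=pickle.load(open('c0.pkl','rb'))['scene']['pixels'];s1=cv2.imread('pics/s9.png')
for n,(u0,v0,u1,v1) in dict(yellow=(285,150,318,185),bottle=(350,200,390,255),carton=(150,262,230,315)).items():
    print(n,'phase shift px',np.round(cv2.phaseCorrelate(*[cv2.cvtColor(i[v0:v1,u0:u1],cv2.COLOR_BGR2GRAY).astype(np.float32) for i in(s0,s1)])[0],2))
o=get_obs();print(o['time'],o['position'],o['ft_force'])
hand_in()
E
```

```text
yellow phase shift px [0.22 0.16]
bottle phase shift px [-0.02  0.02]
carton phase shift px [-0.06  0.02]
15.425 [ 0.51258586 -0.22693798  0.27843736] [-5.12690432 -1.52023252  7.73587493]
the job is handed in; nothing more can be done
```

I set the blue filter in the nest stem down, let go of it with the lever still up, then pressed the lever with closed fingers. I handed in at 15.4 s while still holding it down. No verdict is reported, so this rests on my own checks.

- **Filter:** after release its centre was within about 1 mm of the nest axis in the wrist view. It came down on the rim at the expected height with about 5 N. The scene camera put it about 5 mm away in x. It gave a similar offset (about 8 mm) for the empty nest, so I put that down to camera bias.
- **Lever:** the fingertip height gives about 0.29 rad and the paddle edge in the wrist view about 0.30. The vertical push of 7.2–7.7 N also fits the green band. There was about 5 N of sideways friction as well. The gripper hid the pointer, so I never saw it directly against the gauge.
- **Bystanders:** the yellow filter, spray bottle and carton show shifts under 0.3 px, so they have not moved.

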